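# Lock and flatten the kimchi box for stacking

## Robot

A 6-joint arm with a two-finger parallel gripper is mounted at the origin on the work surface; the furniture and walls round the work are solid. World frame = base frame: x ahead of the robot, y to its left, z up, the work surface at z = 0. Lengths are in m, angles in rad, forces in N, time in s.
With the tool pointing down it reaches from about 0.275 to 1 m from the base axis. Payload 8.4 kg.
Tool frame: the origin (TCP) lies midway between the tips of the shut fingers; the grasp point (between the pads) lies 19 mm behind it (manip.grip_point_offset is the distance from the TCP to the grasp point, in m); z points along the fingers, y is the line along which they close (so a half turn about z gives the same grasp; the last joint's range is limited). The gripper opens to 85 mm and grips with 20 to 120 N. Pads are 22 mm wide; open, the fingers measure 114 mm over their backs; the gripper's body (76 mm by 85 mm) begins 54 mm behind the grasp point. The pads swing forward as they close: fully open they stand 13 mm farther back than shut.
Start: joints at [-1.13, 0.353, 1.633, -0, 1.155, -0.002], TCP at [0.268, -0.565, 0.231] pointing down, gripper open.
Joint ranges: [-2.63, 2.63], [-0.92, 2.1], [0.06, 2.66], [-1.3, 4.44], [0, 2.69], [-3.02, 3.02]. Speed limits (rad/s): [2.22, 2.22, 2.79, 3.14, 3.14, 3.14].

## Interface

Orientations are given as a 3x3 rotation matrix whose columns are the frame's x, y, z axes.
In Python, from plant import manip gives the robot as it stands.
- The arm moves only by the shell command python3 -m inch 'ROWS' [OPENING] [FORCE]. ROWS is JSON, a list of rows, each a list of 2 entries, a list of its own where there are three numbers: the shift along the world's x, y, z in m, then the turn, a rotation vector about the world's x, y, z in rad. A call has 1 to 10 rows; each row is the pose to reach, as a shift and turn from the pose commanded when the call began; what a row does not reach only later rows make up. A row lasts 1/10 s, in which the tool goes at most 50 mm and 8.59 degrees, less where a joint would pass 70% of its speed; a pose out of reach is approached as far as the arm can. A call with a gripper value outside its range is refused whole. OPENING is the opening, from 0 (shut) to 1 (fully open), set as the call begins (- or left out, the last holds). The fingers move at their own pace and stop on an object; FORCE is the grip in N (left out, the last holds). Time passes only in rows, so rows that repeat a pose let the fingers close. It gives the time, the measured TCP pose, the force, the opening and the grip force at its end, in the units of the state.
- manip.sense(): the state, without advancing time (a new reading comes with each control period).
- manip.read_camera(name): name is "scene" or "top"; returns a dict with "pixels" (400x640x3 uint8, red, green, blue), "range_z" (400x640 float32, m along the optical axis (not along the pixel's ray), 0 where there is no reading), "fx", "fy", "cx", "cy" (pixels), "k1" (the pictures are not rectified: a ray, as slopes to the right and down, at radius r is drawn at 1 + k1 r^2 times it, then the intrinsics apply), "world_to_cam" (4x4, takes a point from world to camera coordinates). Camera axes: x right, y down, z forward; pixel columns grow to the right and rows downward; lengths in m; the calibration is good to about 2 mm. A picture is of the moment at which its call begins.
- manip.hand_in(): hands the job in; it is judged then, once.
The state is a dict: "time_s": time; "joint_pos": joint angles; "dq": joint speeds; "tau": joint torques, N m; "position": TCP position; "ee_rot": TCP orientation; "ft_force": force on the tool from outside, world axes, zero at the start; "ft_torque": the same for the moment, N m; "width": finger opening in m; "grasp_force": force on a finger pad.
Only numpy, scipy, OpenCV 4.12 (cv2) and the standard library are available. Lean on these libraries where they do the work, as an engineer would, in place of code of your own. Each camera call takes 0.05 s, during which the arm holds its last target. There are 200 camera calls.

## Task

The big brown lidded box is filled and its lid is on, and the next box is to be stacked on top of it. With the fingertips alone, push both locking flaps on its long sides down until they lie fully home against the sides of the box, and fold the carrying bail on the lid down flat. Push lightly, lift nothing, leave the box where it stands and do not disturb the things around it.

Things in the scene. Friction and masses are not known exactly. Their poses are not given: they have to be found in the camera images.
- box: Brown plastic kimchi box, lid seated and fixed to it, 348 x 238 mm, lid top 176 mm up, 3 kg, standing loose, friction 0.6. Origin: centre of its underside; x along its long side, away from the robot within 0.45 rad, y to the left, z up. Lid edges at x = +-170, y = +109 and -112 mm; the wall below stands 19 mm farther in.
- box_flap_far (a joint): Hinge angle of the LEFT locking flap: 0 = hanging straight down, fully shut; 1.57 = sticking out level, up to 1.92. It starts between 1.0 and 1.85. Hinge line along the box's x at y = +112, z = 174 mm in the box frame; shut, its outer face is at y = +115.5 mm. Damped friction hinge, no spring: stays where left; 1 N at the free edge moves it slowly, 3 N at 1 rad/s.
- box_flap_near (a joint): Hinge angle of the RIGHT locking flap, the mirror image: 0 = hanging straight down, fully shut; 1.57 = sticking out level, up to 1.92. It starts between 1.0 and 1.85. Hinge line at y = -115, z = 174 mm in the box frame; shut, its outer face is at y = -119 mm. Same damped friction hinge.
- box_bail (a joint): Hinge angle of the carrying bail, a brown U-shaped handle at the lid's far end: 0 = flat on the lid, pointing to the robot; 1.57 = upright; at most 1.75, leaning away from the robot. It starts between 1.0 and 1.7. Axis along the box's y at x = +128, z = 182 mm in the box frame. Damped friction hinge, no spring: stays where left; 0.5 N at the bar moves it slowly, 1.5 N at 1 rad/s.
- left_flap_edge (a point): Middle of the left flap's free edge. The flap is a stiff plate 3 mm thick, 35 mm from hinge to free edge, from x = -105 to +85 mm in the box frame; shut, this edge is 140 mm above the table.
- right_flap_edge (a point): Middle of the right flap's free edge. Same plate: 3 mm thick, 35 mm from hinge to free edge, from x = -105 to +85 mm in the box frame; shut, this edge is 140 mm above the table.
- bail_bar (a point): Middle of the bail's crossbar, 55 mm from its hinge axis. The bar runs along the box's y from -40 to +85 mm, is 14 mm wide (along the bail) and 12 mm thick; lying flat it is at x = +73 mm with its top 188 mm above the table.
- chilli_jar: Jar with a red cap, 59 mm across, 86 mm tall, standing loose to the right of the box. Origin: centre of its underside. To be left alone.
- label_roll: Roll of labels, 84 mm across, 46 mm high, lying loose to the left of the box. Origin: centre of its underside. To be left alone.
- garlic: Garlic bulb, 60 mm across, 58 mm tall, loose to the right of the box, nearer the robot than the jar. Origin: centre of its underside. To be left alone.

How it is judged:
At the end, for the whole second after the job is handed in: Both flaps within 0.12 rad of hanging straight down (free edge within about 4 mm of home), the bail within 0.12 rad of flat, and the box standing level on the table within 30 mm of where it was (value of joint each of box_flap_far, box_flap_near, box_bail below 0.12 rad and distance of box from where it was at the start of the episode below 0.03 m and height (world z) of box below 0.01 m and angle between box's own z axis and vertical below 0.05 rad); the robot touches nothing.
It fails at once if the box is lifted or tipped (height (world z) of box above 0.015 m or angle between box's own z axis and vertical above 0.1 rad).
It fails at once if the box is shoved more than 30 mm (distance of box from where it was at the start of the episode above 0.03 m).
It fails at once if the fingers press or grip the box, its flaps or its bail with more than 60 N in all (contact force between the fingers and box above 60 N).
It fails at once if a thing standing around the box is moved more than 20 mm (distance of any of chilli_jar, label_roll, garlic from where it was at the start of the episode above 0.02 m).
It also fails if it takes over 58 s, if anything falls off the work surface, if the arm or the gripper's body presses on something with over 40 N, if the wrist force passes 120 N, or if a joint passes its speed limit or range.

## Working session

There is one attempt and no reset: what is moved stays moved. The work goes in short steps, Python scripts to look and compute and a shell command to move; the robot and the scene stay as the last step left them, time stands still between calls to the robot, and variables do not carry over. Pictures are saved under pics/ and viewed, at most 10 in all, crops included, and the job is handed in when it is done.

```bash
mkdir -p pics; ls
python3 - <<'E'
from plant import manip
import cv2,numpy as np
for n in("scene","top"):
    r=manip.read_camera(n); np.savez(f"pics/{n}0.npz",**r)
    cv2.imwrite(f"pics/{n}0.png",r["pixels"][:,:,::-1])
    print(n,r["fx"],r["k1"],np.round(r["world_to_cam"],3).tolist())
s=manip.sense();print(s["time_s"],s["position"],np.round(s["ee_rot"],3).tolist(),s["width"])
E
```

```text
pics
scene 510.136375237356 -0.005519917163348831 [[0.607, -0.795, 0.002, -0.269], [-0.359, -0.276, -0.891, 0.29], [0.709, 0.54, -0.453, 0.745], [0.0, 0.0, 0.0, 1.0]]
top 361.7727462728464 -0.08366624566801933 [[-0.437, -0.899, -0.018, 0.248], [-0.688, 0.347, -0.637, 0.413], [0.579, -0.266, -0.771, 0.677], [0.0, 0.0, 0.0, 1.0]]
0.1 [ 0.26761496 -0.56433947  0.23062698] [[0.904, 0.428, -0.001], [0.428, -0.904, 0.001], [0.0, -0.001, -1.0]] 0.08547519109002678
```

View pics/scene0.png

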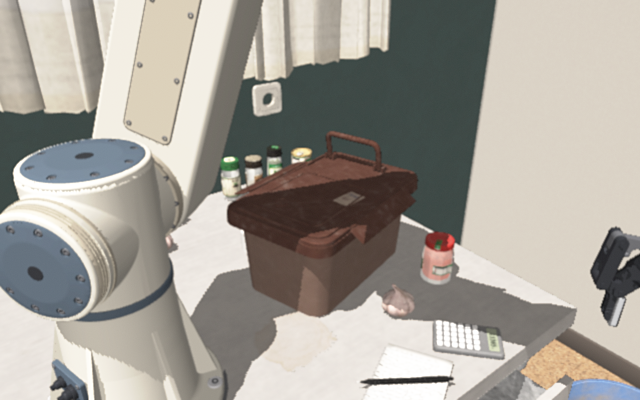

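View pics/top0.png

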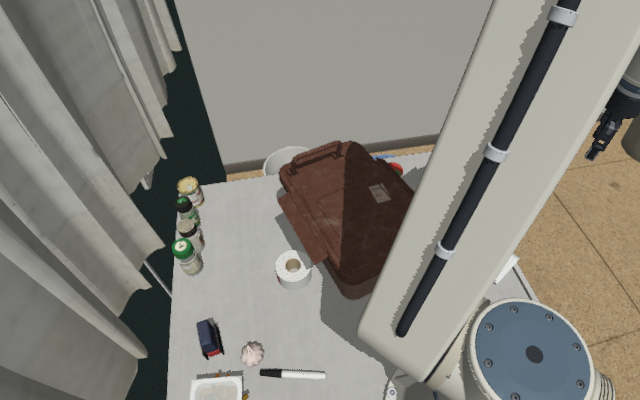

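The scene view shows the box, with the upright bail at (355,150), the right flap at about (385,205), the jar at (437,258) and the garlic at (397,302). The top view shows the left flap at (303,228), the roll at (292,268) and the bail at (317,155), with the arm covering the right side. Next I measure from depth.

```bash
cat > h.py <<'E'
import numpy as np,cv2
def cloud(r):
    h,w=r["range_z"].shape; K=np.array([[r["fx"],0,r["cx"]],[0,r["fy"],r["cy"]],[0,0,1.]])
    u,v=np.meshgrid(np.arange(w),np.arange(h))
    n=cv2.undistortPoints(np.stack([u,v],-1).reshape(-1,1,2).astype(float),K,np.array([float(r["k1"]),0,0,0])).reshape(h,w,2)
    z=r["range_z"]; P=np.dstack([n[...,0]*z,n[...,1]*z,z])
    T=np.linalg.inv(r["world_to_cam"]); W=P@T[:3,:3].T+T[:3,3]; W[z<=0]=np.nan
    return W
def brown(r):
    H=cv2.cvtColor(r["pixels"],cv2.COLOR_RGB2HSV)
    return ((H[...,0]<14)|(H[...,0]>172))&(H[...,1]>70)&(H[...,2]<150)
E
python3 - <<'E'
import numpy as np,cv2
from h import *
for n in("scene","top"):
    r=dict(np.load(f"pics/{n}0.npz")); W=cloud(r); m=brown(r)&(W[...,0]>.25)&(W[...,0]<1.1)&(abs(W[...,1])<.5)&(W[...,2]>.02)&(W[...,2]<.3)
    k,l,s,c=cv2.connectedComponentsWithStats(m.astype(np.uint8)); i=1+s[1:,4].argmax(); print(n,s[i])
    P=W[(l==i)]
    print(np.histogram(P[:,2],bins=np.arange(.0,.30,.01))[0])
    L=P[(P[:,2]>.165)&(P[:,2]<.185)]
    print("lid",len(L),cv2.minAreaRect((L[:,:2]*1000).astype(np.float32)),L.mean(0))
    B=P[P[:,2]>.205]; print("bail",len(B), np.round(B[B[:,2]>B[:,2].max()-.012].mean(0),3),B[:,2].max())
    np.save(f"pics/{n}P.npy",P)
for n,u,v in(("scene",437,240),("scene",397,300),("top",292,268)):
    W=cloud(dict(np.load(f"pics/{n}0.npz"))); print(u,v,np.round(np.nanmedian(W[v-4:v+5,u-4:u+5].reshape(-1,3),0),3))
E
```

```text
scene [  228   131   189   180 18432]
[   0    0  436  413  455  442  505  463  454  449  398  403  437  217
   23  641 1412 3803 7022   46   42   39   42  137  153    0    0    0
    0]
lid 11523 ((430.96026611328125, -18.113449096679688), (338.83489990234375, 288.01593017578125), 1.8184289932250977) [ 0.39910229 -0.0423027   0.17931687]
bail 393 [0.55  0.002 0.24 ] 0.24596816864635157
top [  278   141   136   157 13064]
[   0    0   39   36   43   42   62   39   84   23    5    0    0    0
   41  154  895 9380 1905   23   29   24   24  148   68    0    0    0
    0]
lid 11939 ((433.6528015136719, -11.703842163085938), (344.1966857910156, 281.5169982910156), 1.781190276145935) [0.42240874 0.00892342 0.17700122]
bail 278 [0.548 0.014 0.238] 0.24351280235470052
437 240 [ 0.532 -0.21   0.088]
397 300 [ 0.382 -0.212  0.041]
292 268 [0.427 0.146 0.009]
```

Run:
```python
import numpy as np,cv2
from h import *
im=np.zeros((600,800,3),np.uint8)  # 1.6px/mm? 1px=0.8mm ; row: x from .68 down to .2 ; col: y from .32 to -.32
for n in("top","scene"):
    r=dict(np.load(f"pics/{n}0.npz")); W=cloud(r); z=W[...,2]
    ok=(z>-.01)&(z<.3)&(W[...,0]>.2)&(W[...,0]<.68)&(abs(W[...,1])<.32)
    P=W[ok]; P=P[np.argsort(P[:,2])]
    c=cv2.applyColorMap(np.clip((P[:,2])*1000,0,255).astype(np.uint8),cv2.COLORMAP_JET)[:,0]
    R=((.68-P[:,0])/.0008).astype(int);C=((.32-P[:,1])/.0008).astype(int)
    for d in(0,1):
        for e in(0,1): im[np.clip(R+d,0,599),np.clip(C+e,0,799)]=c
cv2.imwrite("pics/hm.png",im)
B=np.vstack([np.load(f"pics/{n}P.npy") for n in("scene","top")])
T=B[B[:,2]>.228]; print(cv2.fitLine(T[:,:2].astype(np.float32),cv2.DIST_HUBER,0,.01,.01).ravel(), cv2.minAreaRect((T[:,:2]*1000).astype(np.float32)))
```

```text
[ 0.02891598 -0.9995819   0.54926544  0.00662902] ((549.6223754882812, 7.0964508056640625), (10.08190631866455, 131.97772216796875), 1.968826174736023)
```

View pics/hm.png

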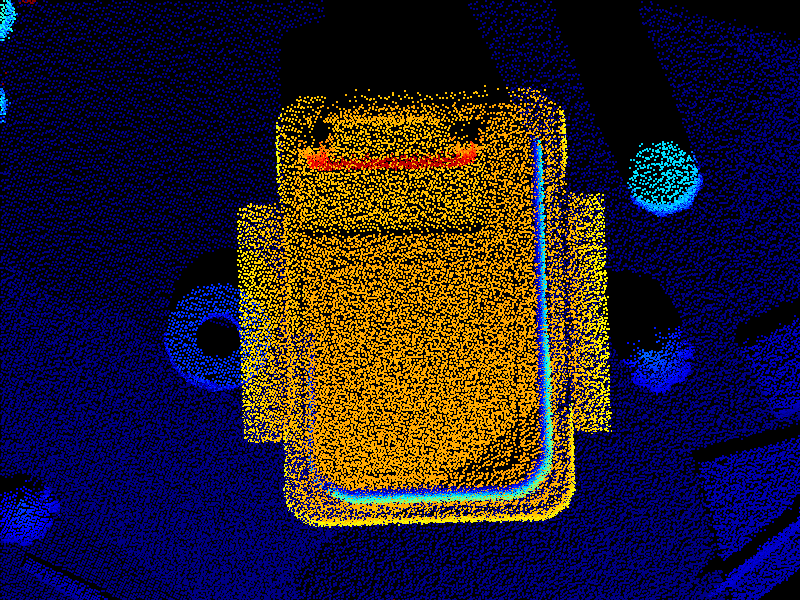

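The height map shows the lid at columns 280–570 and rows 90–525, with a yaw of about +0.03. Both flaps stick out nearly level, the left at column 240 and the right at column 607. The bail bar is at row 160, the roll (215,335) sits partly under the left flap, and the garlic (662,362) and jar (665,178) are to the right.

Run:
```python
import numpy as np
P=np.vstack([np.load(f"pics/{n}P.npy") for n in("scene","top")]); P=P[P[:,2]>.13]
a=.027
for a in(.022,.030):
    R=np.array([[np.cos(a),-np.sin(a)],[np.sin(a),np.cos(a)]]); Q=P.copy(); Q[:,:2]=P[:,:2]@R; Q*=1000
    q=lambda s,p:np.round(np.percentile(s,p),0)
    lo=Q[(Q[:,2]>150)&(Q[:,2]<185)]; mid=abs(lo[:,1]+30)<70
    print(a,"x ends",q(lo[mid,0],[.3,99.7]))
    # lid y edges where no flap: near end x in 275..315, far end 545..590
    for x0,x1 in((285,315),(540,580)): 
        s=lo[(lo[:,0]>x0)&(lo[:,0]<x1)]; print(" y lid",x0,q(s[:,1],[.5,99.5]))
    for x0,x1 in((350,420),(420,500)):
        s=lo[(lo[:,0]>x0)&(lo[:,0]<x1)]; print(" y flap",x0,q(s[:,1],[.5,99.5]))
yc=(Q[:,0]>360)&(Q[:,0]<490)
for y in list(range(-185,-120,6))+list(range(75,130,6)):
    s=Q[yc&(Q[:,1]>=y)&(Q[:,1]<y+6)]
    if len(s): print(y+3,len(s),q(s[:,2],[10,50,90]))
```

```text
0.022 x ends [262. 601.]
 y lid 285 [-145.   86.]
 y lid 540 [-144.   86.]
 y flap 350 [-174.  117.]
 y flap 420 [-173.  117.]
0.03 x ends [262. 600.]
 y lid 285 [-148.   83.]
 y lid 540 [-149.   82.]
 y flap 350 [-177.  114.]
 y flap 420 [-176.  114.]
-182 1 [162. 162. 162.]
-176 165 [161. 163. 165.]
-170 223 [162. 166. 168.]
-164 237 [165. 169. 172.]
-158 240 [169. 173. 176.]
-152 270 [173. 178. 181.]
-146 107 [177. 179. 182.]
-140 259 [174. 177. 178.]
-134 271 [174. 178. 182.]
-128 218 [178. 181. 183.]
-122 227 [178. 181. 183.]
78 270 [174. 178. 182.]
84 176 [176. 178. 181.]
90 188 [173. 175. 177.]
96 196 [171. 173. 175.]
102 193 [168. 170. 172.]
108 169 [166. 168. 170.]
114 130 [164. 166. 167.]
```

```bash
python3 -m inch '[[[0.015,0.039,0],[0,0,0.115]],[[0.03,0.078,0],[0,0,0.23]],[[0.045,0.117,0],[0,0,0.345]],[[0.06,0.156,0],[0,0,0.46]],[[0.075,0.195,0],[0,0,0.575]],[[0.09,0.234,0],[0,0,0.69]],[[0.105,0.273,0],[0,0,0.805]],[[0.12,0.312,0],[0,0,0.92]],[[0.135,0.351,0],[0,0,1.035]],[[0.153,0.389,0],[0,0,1.154]]]' 0 20
python3 -m inch '[[[0,0,0],[0,0,0]],[[0,0.005,-0.015],[0,0,0]],[[0,0.01,-0.03],[0,0,0]],[[0,0.01,-0.03],[0,0,0]]]'
```

```text
time_s: 1.1
position: [0.4207, -0.174, 0.2312]
ee_rot: [[-0.031, 1.0, -0.0], [1.0, 0.031, 0.0], [0.0, -0.0, -1.0]]
ft_force: [-0.5, -0.6, -0.3]
width: -0.0002
grasp_force: 0.0
time_s: 1.5
position: [0.4193, -0.1652, 0.1996]
ee_rot: [[-0.026, 1.0, -0.003], [1.0, 0.026, 0.001], [0.001, -0.003, -1.0]]
ft_force: [-1.2, 0.3, -0.2]
width: -0.0001
grasp_force: 0.0
```

Run:
```python
from plant import manip
import cv2,numpy as np
s=manip.sense();print(s["time_s"],s["position"],np.round(s["ee_rot"],3).tolist(),s["width"],s["ft_force"])
r=manip.read_camera("scene");np.savez("pics/s1.npz",**r)
cv2.imwrite("pics/s1.png",cv2.resize(r["pixels"][110:330,210:490,::-1],None,fx=2.5,fy=2.5))
```

```text
1.5 [ 0.41925514 -0.16521775  0.19960776] [[-0.026, 1.0, -0.003], [1.0, 0.026, 0.001], [0.001, -0.003, -1.0]] -0.00014594708022398973 [-1.21762795  0.34000035 -0.19583903]
```

View pics/s1.png

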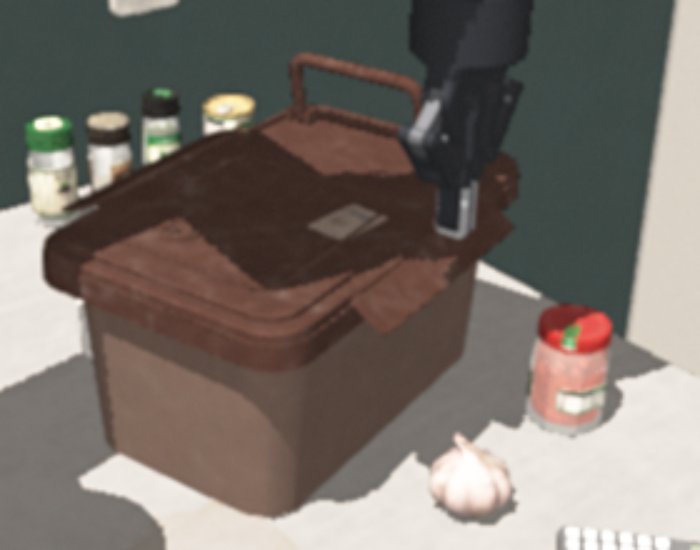

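The shut fingers (tip at about (455,235) in the crop) hang above the right flap, clear of the lid. I press down.

```bash
python3 -m inch '[[[0,0,-0.01],[0,0,0]],[[0,0,-0.018],[0,0,0]],[[0,0,-0.024],[0,0,0]],[[0,0,-0.029],[0,0,0]],[[0,0,-0.034],[0,0,0]],[[0,0,-0.039],[0,0,0]],[[0,0,-0.043],[0,0,0]],[[0,0,-0.046],[0,0,0]],[[0,0,-0.05],[0,0,0]],[[0,0,-0.05],[0,0,0]]]'
python3 -m inch '[[[0,0.002,-0.001],[0,0,0]],[[0,0.004,-0.003],[0,0,0]],[[0,0.006,-0.005],[0,0,0]],[[0,0.008,-0.006],[0,0,0]],[[0,0.01,-0.007],[0,0,0]],[[0,0.012,-0.008],[0,0,0]],[[0,0.013,-0.008],[0,0,0]],[[0,0.014,-0.008],[0,0,0]]]'
python3 -m inch '[[[0,0.001,0],[0,0,0]],[[0,0.002,0],[0,0,0]],[[0,0.002,0],[0,0,0]]]'
```

```text
time_s: 2.55
position: [0.4206, -0.1657, 0.1509]
ee_rot: [[-0.026, 1.0, -0.0], [1.0, 0.026, 0.0], [0.0, -0.0, -1.0]]
ft_force: [0.1, 0.8, 0.6]
width: 0.0004
grasp_force: 0.1
time_s: 3.35
position: [0.4207, -0.1516, 0.1431]
ee_rot: [[-0.026, 1.0, -0.0], [1.0, 0.026, 0.0], [0.0, -0.0, -1.0]]
ft_force: [0.1, -1.7, -1.4]
width: -0.0002
grasp_force: 0.8
time_s: 3.65
position: [0.4207, -0.1495, 0.1433]
ee_rot: [[-0.026, 1.0, -0.0], [1.0, 0.026, 0.0], [0.0, -0.0, -1.0]]
ft_force: [-0.1, -1.7, -1.1]
width: -0.0
grasp_force: 0.4
```

```bash
for i in 1 2; do python3 -m inch '[[[0,0.001,0],[0,0,0]],[[0,0.002,0],[0,0,0]],[[0,0.002,0],[0,0,0]]]'|sed -n 1,4p; done
```

```text
time_s: 3.95
position: [0.4208, -0.1479, 0.1432]
ee_rot: [[-0.026, 1.0, -0.0], [1.0, 0.026, -0.0], [-0.0, -0.0, -1.0]]
ft_force: [-0.3, -4.6, -2.0]
time_s: 4.25
position: [0.4208, -0.1475, 0.1437]
ee_rot: [[-0.027, 1.0, 0.0], [1.0, 0.027, -0.003], [-0.003, 0.0, -1.0]]
ft_force: [-2.8, -15.1, 0.0]
```

Stopped against the side. Next I withdraw and go behind the bail.

```bash
python3 -m inch '[[[0,-0.012,0],[0,0,0]],[[0,-0.03,0],[0,0,0]],[[0,-0.035,0.03],[0,0,0]],[[0,-0.035,0.07],[0,0,0]],[[0,-0.03,0.11],[0,0,0]],[[0.02,0,0.14],[0,0,0]],[[0.05,0.03,0.14],[0,0,0]],[[0.085,0.06,0.14],[0,0,0]],[[0.12,0.09,0.14],[0,0,0]],[[0.14,0.12,0.14],[0,0,0]]]'|sed -n 1,4p
python3 -m inch '[[[0.015,0.02,0],[0,0,0]],[[0.03,0.034,0],[0,0,0]],[[0.03,0.034,0],[0,0,0]]]'
python3 - <<'E'
from plant import manip
import cv2,numpy as np
r=manip.read_camera("top");np.savez("pics/t2.npz",**r)
q=manip.read_camera("scene");np.savez("pics/s2.npz",**q)
a=cv2.resize(r["pixels"][100:320,240:480,::-1],(400,367));b=cv2.resize(q["pixels"][100:320,210:450,::-1],(400,367))
cv2.imwrite("pics/c2.png",np.hstack([a,b]))
E
```

```text
time_s: 5.25
position: [0.563, -0.0241, 0.2833]
ee_rot: [[-0.026, 1.0, 0.001], [1.0, 0.026, 0.001], [0.001, 0.001, -1.0]]
ft_force: [0.4, -0.2, 0.4]
time_s: 5.55
position: [0.5921, 0.0101, 0.2829]
ee_rot: [[-0.028, 1.0, 0.0], [1.0, 0.028, 0.001], [0.001, 0.0, -1.0]]
ft_force: [-0.1, -0.9, 0.2]
width: 0.0004
grasp_force: 0.0
```

View pics/c2.png

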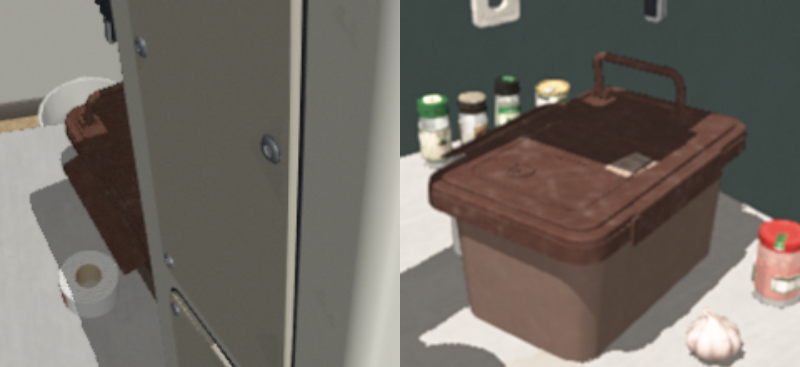

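The right flap looks shut in the right-hand crop at (635,230), and the bail is upright at (640,75). The fingertips are above and behind it at (653,15). I lower them behind the bar and push toward the robot.

```bash
python3 -m inch '[[[0,0,-0.03],[0,0,0]],[[0,0,-0.06],[0,0,0]],[[0,0,-0.076],[0,0,0]],[[-0.01,0,-0.076],[0,0,0]],[[-0.016,0,-0.076],[0,0,0]],[[-0.021,0,-0.076],[0,0,0]],[[-0.026,0,-0.076],[0,0,0]],[[-0.031,0,-0.076],[0,0,0]],[[-0.036,0,-0.076],[0,0,0]],[[-0.041,0,-0.076],[0,0,0]]]'|sed -n 1,4p
python3 -m inch '[[[-0.005,0,0],[0,0,0]],[[-0.009,0,0],[0,0,0]],[[-0.013,0,0],[0,0,0]],[[-0.016,0,0],[0,0,0]],[[-0.016,0,0],[0,0,0]]]'
```

```text
time_s: 6.65
position: [0.5497, 0.0083, 0.2076]
ee_rot: [[-0.026, 1.0, 0.001], [1.0, 0.026, 0.0], [0.0, 0.001, -1.0]]
ft_force: [2.1, -0.5, -0.9]
time_s: 7.15
position: [0.533, 0.0083, 0.2072]
ee_rot: [[-0.026, 1.0, -0.001], [1.0, 0.026, -0.0], [0.0, -0.001, -1.0]]
ft_force: [-0.6, -0.1, -0.0]
width: 0.0001
grasp_force: 0.0
```

```bash
python3 -m inch '[[[0.012,0,0],[0,0,0]],[[0.012,0,0.03],[0,0,0]],[[0.012,0,0.05],[0,0,0]],[[-0.02,0,0.05],[0,0,0]],[[-0.03,0,0.045],[0,0,0]],[[-0.03,0,0.03],[0,0,0]],[[-0.03,0,0.018],[0,0,0]],[[-0.03,0,0.012],[0,0,0]],[[-0.03,0,0.007],[0,0,0]],[[-0.03,0,0.002],[0,0,0]]]'|sed -n 1,4p
python3 -m inch '[[[0,0,-0.004],[0,0,0]],[[0,0,-0.008],[0,0,0]],[[0,0,-0.012],[0,0,0]],[[0,0,-0.015],[0,0,0]],[[0,0,-0.017],[0,0,0]],[[0,0,-0.018],[0,0,0]],[[0,0,-0.018],[0,0,0]]]'
```

```text
time_s: 8.15
position: [0.502, 0.0082, 0.2085]
ee_rot: [[-0.026, 1.0, -0.005], [1.0, 0.026, -0.0], [0.0, -0.005, -1.0]]
ft_force: [-13.3, -0.4, 7.0]
time_s: 8.85
position: [0.4985, 0.0083, 0.1891]
ee_rot: [[-0.026, 1.0, -0.012], [1.0, 0.026, 0.0], [0.0, -0.012, -1.0]]
ft_force: [-14.9, 0.3, 1.5]
width: -0.0001
grasp_force: 7.8
```

A -x force suggests the bar is beyond the finger. I raise and look.

```bash
python3 -m inch '[[[-0.015,0,0],[0,0,0]],[[-0.02,0,0.03],[0,0,0]],[[-0.02,0,0.08],[0,0,0]],[[-0.02,0,0.1],[0,0,0]],[[-0.02,0,0.1],[0,0,0]]]'|sed -n 1,4p
python3 - <<'E'
from plant import manip
import cv2,numpy as np
from h import *
r=manip.read_camera("top");q=manip.read_camera("scene")
for n,x in(("top",r),("scene",q)):
    W=cloud(x);m=brown(x)&(W[...,0]>.47)&(W[...,0]<.58)&(W[...,1]>-.08)&(W[...,1]<.12)&(W[...,2]>.186)&(W[...,2]<.26)
    P=W[m]; print(n,len(P),np.round(np.percentile(P,[5,50,95],axis=0),3).tolist())
    T=P[P[:,2]>np.percentile(P[:,2],60)]; print(np.round(np.median(T,0),3))
a=cv2.resize(r["pixels"][100:320,240:480,::-1],(400,367));b=cv2.resize(q["pixels"][100:320,210:450,::-1],(400,367))
cv2.imwrite("pics/c3.png",np.hstack([a,b]))
E
```

```text
time_s: 9.35
position: [0.486, 0.0083, 0.295]
ee_rot: [[-0.026, 1.0, 0.008], [1.0, 0.026, 0.0], [-0.0, 0.008, -1.0]]
ft_force: [-0.1, -0.5, -0.8]
top 384 [[0.504, -0.052, 0.186], [0.51, 0.014, 0.191], [0.561, 0.072, 0.194]]
[0.51  0.011 0.193]
scene 468 [[0.505, -0.06, 0.187], [0.511, -0.008, 0.192], [0.568, 0.064, 0.197]]
[ 0.509 -0.006  0.195]
```

View pics/c3.png

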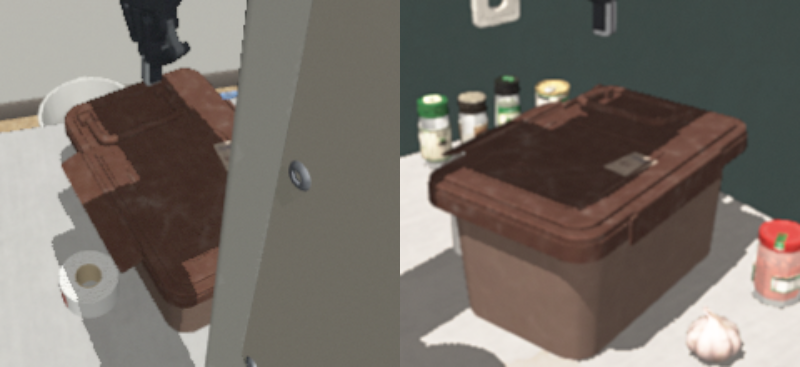

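The bail now looks almost flat, with the bar at x≈0.510 and its top at about 0.193; the left crop still shows the left flap out at (105,190). I press the bar squarely.

```bash
python3 -m inch '[[[0.028,0,-0.03],[0,0,0]],[[0.028,0,-0.07],[0,0,0]],[[0.028,0,-0.09],[0,0,0]],[[0.028,0,-0.095],[0,0,0]],[[0.028,0,-0.1],[0,0,0]],[[0.028,0,-0.102],[0,0,0]],[[0.028,0,-0.102],[0,0,0]]]'|sed -n 1,4p
python3 -m inch '[[[0,0,-0.001],[0,0,0]],[[0,0,-0.002],[0,0,0]],[[0,0,-0.003],[0,0,0]],[[0,0,-0.003],[0,0,0]]]'|sed -n 1,4p
```

```text
time_s: 10.15
position: [0.5122, 0.0083, 0.1899]
ee_rot: [[-0.026, 1.0, 0.001], [1.0, 0.026, 0.0], [-0.0, 0.001, -1.0]]
ft_force: [0.7, 0.4, -0.4]
time_s: 10.55
position: [0.5124, 0.0083, 0.1875]
ee_rot: [[-0.026, 1.0, 0.002], [1.0, 0.026, -0.0], [-0.0, 0.002, -1.0]]
ft_force: [-2.2, 0.1, 8.4]
```

The bail is down at 8 N. Now the left flap.

```bash
python3 -m inch '[[[0,0,0.02],[0,0,0]],[[0,0,0.05],[0,0,0]],[[-0.03,0.04,0.05],[0,0,0]],[[-0.06,0.08,0.05],[0,0,0]],[[-0.085,0.105,0.05],[0,0,0]],[[-0.091,0.116,0.045],[0,0,0]],[[-0.091,0.116,0.015],[0,0,0]],[[-0.091,0.116,0.0],[0,0,0]],[[-0.091,0.116,-0.005],[0,0,0]],[[-0.091,0.116,-0.009],[0,0,0]]]'|sed -n 1,4p
python3 -m inch '[[[0,0,-0.005],[0,0,0]],[[0,0,-0.01],[0,0,0]],[[0,0,-0.015],[0,0,0]],[[0,0,-0.019],[0,0,0]],[[0,0,-0.022],[0,0,0]],[[0,0,-0.025],[0,0,0]],[[0,0,-0.025],[0,0,0]]]'|sed -n 1,4p
```

```text
time_s: 11.55
position: [0.4212, 0.1241, 0.1771]
ee_rot: [[-0.026, 1.0, -0.0], [1.0, 0.026, -0.0], [-0.0, -0.0, -1.0]]
ft_force: [-0.1, 0.0, 0.2]
time_s: 12.25
position: [0.4206, 0.1243, 0.1519]
ee_rot: [[-0.026, 1.0, -0.0], [1.0, 0.026, -0.0], [-0.0, -0.0, -1.0]]
ft_force: [0.5, 1.5, -0.3]
```

Target: inner side at y≈0.0965, so centre at about 0.1075, and deeper to z≈0.143.

```bash
python3 -m inch '[[[0,-0.002,-0.001],[0,0,0]],[[0,-0.004,-0.003],[0,0,0]],[[0,-0.006,-0.005],[0,0,0]],[[0,-0.008,-0.006],[0,0,0]],[[0,-0.01,-0.007],[0,0,0]],[[0,-0.012,-0.008],[0,0,0]],[[0,-0.013,-0.008],[0,0,0]],[[0,-0.014,-0.008],[0,0,0]]]'|sed -n 1,4p
for i in 1 2; do python3 -m inch '[[[0,-0.001,0],[0,0,0]],[[0,-0.002,0],[0,0,0]],[[0,-0.002,0],[0,0,0]]]'|sed -n 1,4p; done
```

```text
time_s: 13.05
position: [0.4207, 0.1101, 0.1441]
ee_rot: [[-0.026, 1.0, -0.0], [1.0, 0.026, -0.0], [-0.0, -0.0, -1.0]]
ft_force: [0.7, 2.6, -1.2]
time_s: 13.35
position: [0.4208, 0.1096, 0.1444]
ee_rot: [[-0.025, 1.0, -0.0], [1.0, 0.025, 0.003], [0.003, 0.0, -1.0]]
ft_force: [-1.3, 12.6, -1.4]
time_s: 13.65
position: [0.421, 0.1085, 0.1448]
ee_rot: [[-0.024, 1.0, 0.001], [1.0, 0.024, 0.004], [0.004, 0.001, -1.0]]
ft_force: [-2.3, 17.7, 3.5]
```

```bash
python3 -m inch '[[[0,0.012,0],[0,0,0]],[[0,0.03,0],[0,0,0]],[[0,0.03,0.04],[0,0,0]],[[0,0.03,0.08],[0,0,0]],[[0,0.03,0.12],[0,0,0]],[[0,-0.01,0.16],[0,0,0]],[[0,-0.05,0.18],[0,0,0]],[[0,-0.1,0.18],[0,0,0]],[[0,-0.15,0.18],[0,0,0]],[[0,-0.2,0.18],[0,0,0]]]'|sed -n 1,2p
python3 -m inch '[[[-0.03,-0.04,0],[0,0,0]],[[-0.06,-0.08,0],[0,0,0]],[[-0.09,-0.12,0],[0,0,0]],[[-0.11,-0.17,0],[0,0,0]],[[-0.12,-0.22,0],[0,0,0]],[[-0.13,-0.27,0],[0,0,0]],[[-0.14,-0.32,0],[0,0,0]],[[-0.15,-0.37,0],[0,0,0]],[[-0.15,-0.37,0],[0,0,0]],[[-0.15,-0.37,0],[0,0,0]]]'|sed -n 1,4p
python3 - <<'E'
from plant import manip
import cv2,numpy as np
from h import *
r=manip.read_camera("top");q=manip.read_camera("scene")
A=[]
for n,x in(("top",r),("scene",q)):
    W=cloud(x);m=brown(x)&(W[...,0]>.22)&(W[...,0]<.65)&(abs(W[...,1])<.25)&(W[...,2]>.02)&(W[...,2]<.3); A.append(W[m])
a=.025;R=np.array([[np.cos(a),-np.sin(a)],[np.sin(a),np.cos(a)]])
Q=np.vstack(A);Q[:,:2]=Q[:,:2]@R;Q*=1000
lid=Q[(Q[:,2]>150)&(Q[:,2]<185)];mid=abs(lid[:,1]+30)<70
print("x ends",np.percentile(lid[mid,0],[.3,99.7]).round())
for x0,x1 in((285,315),(350,420),(420,500),(540,580)):
    s=lid[(lid[:,0]>x0)&(lid[:,0]<x1)];print("y",x0,np.percentile(s[:,1],[.5,99.5]).round())
c=(Q[:,0]>350)&(Q[:,0]<490)
for z in(140,147,154,161,168):
    for nm,s in(("R",Q[c&(Q[:,1]<-100)&(abs(Q[:,2]-z)<3.5)]),("L",Q[c&(Q[:,1]>60)&(abs(Q[:,2]-z)<3.5)])):
        if len(s): print(z,nm,len(s),np.percentile(s[:,1],[10,50,90]).round(1))
b=Q[(Q[:,0]>485)&(Q[:,0]<530)&(Q[:,1]>-60)&(Q[:,1]<45)]
for x in range(487,530,6):
    s=b[abs(b[:,0]-x)<3];print("bail",x,np.percentile(s[:,2],[10,50,90]).round())
a=cv2.resize(r["pixels"][100:320,240:480,::-1],(400,367));b=cv2.resize(q["pixels"][100:320,210:450,::-1],(400,367))
cv2.imwrite("pics/c4.png",np.hstack([a,b]))
E
```

```text
time_s: 14.65
position: [0.4202, -0.0947, 0.3246]
time_s: 15.65
position: [0.27, -0.4637, 0.3234]
ee_rot: [[-0.024, 1.0, -0.001], [1.0, 0.024, 0.001], [0.001, -0.001, -1.0]]
ft_force: [0.6, -0.2, -1.3]
x ends [264. 602.]
y 285 [-144.   87.]
y 350 [-149.   90.]
y 420 [-150.   89.]
y 540 [-147.   83.]
140 R 20 [-148.3 -147.6 -146.6]
140 L 20 [88.1 88.5 89.3]
147 R 134 [-149.  -147.8 -146.8]
147 L 48 [88.  88.6 89.2]
154 R 142 [-149.1 -147.9 -146.9]
154 L 45 [88.1 88.7 89.4]
161 R 129 [-148.9 -147.8 -146.6]
161 L 42 [87.9 88.7 89.4]
168 R 139 [-148.8 -147.8 -146.8]
168 L 20 [88.  88.9 89.4]
bail 487 [178. 180. 183.]
bail 493 [178. 181. 183.]
bail 499 [174. 175. 181.]
bail 505 [174. 183. 188.]
bail 511 [177. 186. 190.]
bail 517 [182. 185. 189.]
bail 523 [174. 175. 176.]
bail 529 [173. 174. 175.]
```

View pics/c4.png

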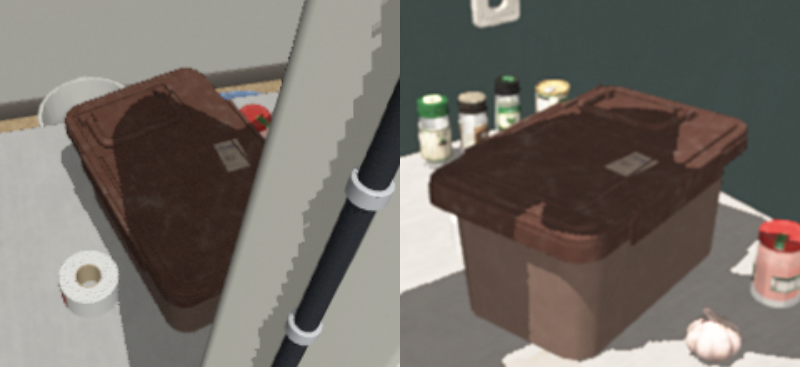

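Both flaps are plumb: the outer faces stay at the same y from z = 140 to 168 mm. The bail lies flat, with its bar top at about 188 mm. The box has shifted only about 2 mm, and the roll, jar and garlic are where they were. I hand in.

```bash
python3 -c "
from plant import manip
print(manip.hand_in())"
```

```text
the job is handed in; nothing more can be done
None
```

I pushed both flaps fully down and folded the bail flat; the box shifted only about 2 mm, nothing around it was disturbed, and I handed the job in about 16 s into the 58 s limit, though no verdict came back.

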